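# Place a tea set in the sagger for firing

## Task

Make up one tea set in the round sagger for the kiln: stand the teapot in the large setter, the jug with the pouring lip in the middle-sized one and the low round tea cup in the small one, each upright and flat down inside the setter's raised edge, with the small lid seated on the teapot. The ware is fragile, so set each piece down without dropping it or tipping it over, and leave the mug, the tall beaker and the wide lid, which belong to another order, standing where they are on the ware board.

Things in the scene. Friction and masses are not known exactly. Their poses are not given: they have to be found in the camera images.
- teapot: Small white clay teapot, mouth open, 0.13-0.22 kg. Body 64 mm wide (wall upright 16-36 mm above its underside: grip there, along its y), foot 54 mm, 54 mm tall; mouth 36 mm across inside, 44 mm outside, over 15 mm deep. Spout along +x to 56 mm, loop handle along -x to 55 mm from the axis. Origin: centre of underside, z up. Starts on the ware board (top 15 mm above the table).
- lid_small: The teapot's lid, the smaller of two: white clay, 24 mm tall, 0.02-0.04 kg. From below: plug 29 mm wide, 6 mm tall; flange 44 mm wide, 6-10 mm up; round knob 16 mm wide, 10-24 mm up, to grip. Seated, the plug hangs in the mouth, the flange lies on the rim, its origin 48 mm above the teapot's. Origin: centre of underside, z up. Starts on the ware board (top 15 mm above the table).
- jug: White clay jug with pouring lip and handle, open on top, 0.10-0.17 kg. Body 56 mm wide (wall upright from 30 mm up: grip there, along its y), foot 42 mm, 72 mm tall (lip 75). Pointed lip along +x to 46 mm, loop handle along -x to 50 mm from the axis. Origin: centre of underside, z up. Starts on the ware board (top 15 mm above the table).
- tea_cup: White clay tea cup, low, round-bottomed, no handle, 0.05-0.09 kg: 61 mm wide (wall upright from 25 mm up to the rim: grip there), foot 26 mm, 42 mm tall. Origin: centre of underside, z up. Starts on the ware board (top 15 mm above the table).
- setter_large: Fixed grey refractory setter (shallow round dish) on the floor of the round buff sagger. The largest of three: outside diameter 100 mm, 10 mm tall, recess 80 mm across and 5 mm deep, its floor 5 mm above the origin (centre of underside, z up). For the teapot. Sagger: 310 mm across, floor 12 mm, rim 24 mm above the table; setters 78 mm from its centre, 120 degrees apart.
- setter_medium: Fixed grey refractory setter (shallow round dish) on the floor of the round buff sagger. The middle one of three: outside diameter 80 mm, 10 mm tall, recess 62 mm across and 5 mm deep, its floor 5 mm above the origin (centre of underside, z up). For the jug.
- setter_small: Fixed grey refractory setter (shallow round dish) on the floor of the round buff sagger. The smallest of three: outside diameter 60 mm, 10 mm tall, recess 44 mm across and 5 mm deep, its floor 5 mm above the origin (centre of underside, z up). For the tea cup.
- mug: Look-alike, stays where it is: white clay mug, straight cylinder 58 mm wide, 54 mm tall, loop handle along -x to 51 mm from the axis, no pouring lip. Origin: centre of underside, z up. Starts on the ware board (top 15 mm above the table).
- beaker: Look-alike, stays where it is: narrow straight white clay beaker, no handle, 47 mm wide, 70 mm tall. Origin: centre of underside, z up. Starts on the ware board (top 15 mm above the table).
- lid_wide: Look-alike, stays where it is: the wider of two loose lids, white clay, 64 mm wide, 24 mm tall, plug 46 mm wide (too wide for the teapot), knob 16 mm. Origin: centre of underside, z up. Starts on the ware board (top 15 mm above the table).

How it is judged:
At the end, for the whole second after the job is handed in: Teapot, jug, cup upright (0.08 rad) in the large, middle, small setter: centres within 13 mm, underside within 2.5 mm of the recess floor; small lid flat on the teapot, centred within 6 mm; all at rest. Mug, beaker and wide lid upright within 30 mm of their start (horizontal distance between teapot and setter_large below 0.013 m and z of teapot in the frame of setter_large below 0.0075 m and angle between each of teapot, jug, tea_cup's own z axis and vertical below 0.08 rad and linear speed of each of teapot, jug, tea_cup, lid_small below 0.02 m/s and horizontal distance between jug and setter_medium below 0.013 m and z of jug in the frame of setter_medium below 0.0075 m and horizontal distance between tea_cup and setter_small below 0.013 m and z of tea_cup in the frame of setter_small below 0.0075 m and horizontal distance between lid_small and teapot below 0.006 m and z of lid_small in the frame of teapot between 0.045 and 0.0505 m and angle between the z axis of lid_small and the z axis of teapot, either way round below 0.1 rad and distance of each of mug, beaker, lid_wide from where it was at the start of the episode below 0.03 m and angle between each of mug, beaker, lid_wide's own z axis and vertical below 0.15 rad); the robot touches nothing.
It fails at once if the mug, beaker or wide lid is shifted more than 30 mm or tipped over (distance of any of mug, beaker, lid_wide from where it was at the start of the episode above 0.03 m or angle between any of mug, beaker, lid_wide's own z axis and vertical above 0.5 rad).
It fails at once if a piece of the set is dropped (in free fall faster than 0.6 m/s, some 2 cm of fall) ((linear speed of teapot above 0.6 m/s and contact force between teapot and anything else below 0.02 N) or (linear speed of lid_small above 0.6 m/s and contact force between lid_small and anything else below 0.02 N) or (linear speed of jug above 0.6 m/s and contact force between jug and anything else below 0.02 N) or (linear speed of tea_cup above 0.6 m/s and contact force between tea_cup and anything else below 0.02 N)).
It fails at once if a piece of the set is tipped over (more than 40 degrees) (angle between any of teapot, lid_small, jug, tea_cup's own z axis and vertical above 0.7 rad).
It also fails if it takes over 128 s, if anything falls off the work surface, if the arm or the gripper's body presses on something with over 40 N, if the wrist force passes 120 N, or if a joint passes its speed limit or range.

## Robot

A 6-joint arm with a two-finger parallel gripper is mounted at the origin on the work surface. World frame = base frame: x ahead of the robot, y to its left, z up, the work surface at z = 0. Lengths are in m, angles in rad, forces in N, time in s.
With the tool pointing down it reaches from about 0.35 to 0.85 m from the base axis. Payload 8.1 kg.
Tool frame: the origin (TCP) lies midway between the tips of the shut fingers; the grasp point (between the pads) lies 19 mm behind it; z points along the fingers, y is the line along which they close (so a half turn about z gives the same grasp; the last joint's range is limited). The gripper opens to 93 mm and grips with 3 to 60 N. Pads are 15 mm wide; open, the fingers measure 128 mm over their backs; the gripper's body (75 mm by 188 mm) begins 65 mm behind the grasp point.
Start: joints at [1.193, 0.13, 1.488, -0, 1.523, -0.085], TCP at [0.173, 0.574, 0.219] pointing down, gripper open.
Joint ranges: [-2.96, 2.96], [-0.89, 2.26], [0.02, 2.5], [-1.34, 4.48], [0, 2.73], [-2.66, 2.66]. Speed limits (rad/s): [2.39, 2.39, 2.79, 3.14, 3.14, 3.14].

## Interface

Orientations are given as [roll, pitch, yaw] about the fixed x, y, z axes, in that order (R = Rz(yaw) Ry(pitch) Rx(roll)).
In Python, from workcell import robot gives the robot as it stands.
- The arm moves only by the shell command python3 -m jog 'ROWS' [FORCE]. ROWS is JSON, a list of rows, each a list of 7 numbers: the shift along the world's x, y, z in units of 40 mm (1.0 is 40 mm), then the turn, a rotation vector about the world's x, y, z in units of 8 degrees (1.0 is 8 degrees), then the finger opening in mm, from 0 to 93. In form: [[tx, ty, tz, ax, ay, az, grip], ...]. A call has 1 to 5 rows; each row shifts and turns the commanded pose from where the row before left it; what a row does not reach is not made up. A row lasts 1/8 s, in which the tool goes at most 62.5 mm and 10.7 degrees, less where a joint would pass 70% of its speed; a pose out of reach is approached as far as the arm can. A call is refused whole if a number of a shift passes 1 or a number of a turn 1, either way. A call with a gripper value outside its range is refused whole. The fingers move at their own pace and stop on an object; FORCE is the grip in N (left out, the last holds). Time passes only in rows, so rows that do not move let the fingers close. It gives the time, the measured TCP pose, the force, the opening and the grip force at its end, in the units of the state.
- robot.observe(): the state, without advancing time (a new reading comes with each control period).
- robot.grab_frame(name): name is "scene" or "side" or "wrist"; returns a dict with "color" (384x512x3 uint8, red, green, blue), "K" (3x3 intrinsics, pixels), "xyz" and "orientation" of the camera in the world. Camera axes: x right, y down, z forward; pixel columns grow to the right and rows downward; lengths in m; the calibration is good to about 2 mm. A picture is of the moment at which its call begins. There is no depth.
- robot.sign_off(): hands the job in; it is judged then, once.
The state is a dict: "t": time; "q": joint angles; "dq": joint speeds; "joint_efforts": joint torques, N m; "position": TCP position; "ee_rot": TCP orientation; "ft_force": force on the tool from outside, world axes, zero at the start; "wrist_torque": the same for the moment, N m; "opening": finger opening in m; "grasp_force": force on a finger pad.
Only numpy, scipy, OpenCV 4.12 (cv2) and the standard library are available. Lean on these libraries where they do the work, as an engineer would, in place of code of your own. Each camera call takes 0.05 s, during which the arm holds its last target. There are 200 camera calls.

## Working session

There is one attempt and no reset: what is moved stays moved. The work goes in short steps, Python scripts to look and compute and a shell command to move; the robot and the scene stay as the last step left them, time stands still between calls to the robot, and variables do not carry over. Pictures are saved under pics/ and viewed, at most 14 in all, crops included, and the job is handed in when it is done.

```bash
ls; mkdir -p pics; cat > h.py <<'E'
import numpy as np, cv2
from workcell import robot
from scipy.spatial.transform import Rotation as R
def grab(n,save=None):
    f=robot.grab_frame(n)
    if save: cv2.imwrite('pics/'+save,f['color'][:,:,::-1])
    return f
def rot(o):
    o=np.array(o,float)
    if o.shape==(3,3): return o
    return R.from_euler('xyz',o).as_matrix()
def ray(f,uv,z):
    d=rot(f['orientation'])@np.linalg.inv(f['K'])@np.array([uv[0],uv[1],1.])
    c=np.array(f['xyz']); return c+d*(z-c[2])/d[2]
def proj(f,p):
    q=np.array(f['K'])@(rot(f['orientation']).T@(np.array(p)-f['xyz'])); return q[:2]/q[2]
E
python3 - <<'E'
from h import *
for n in ('scene','side','wrist'):
    f=grab(n,n+'0.png'); print(n,f['xyz'],f['orientation'],np.array(f['K']).tolist())
print(robot.observe())
E
```

```text
pics
scene [0.97773322 0.20444769 0.70323794] [-2.50017353 -0.01195379  2.04556226] [[347.5158806961256, 0.0, 253.17580519978907], [0.0, 347.5158806961256, 188.58633264310168], [0.0, 0.0, 1.0]]
side [ 0.04868515 -0.58766954  0.8692077 ] [-2.37430212  0.01881427 -0.73105511] [[490.2559371420058, 0.0, 251.22412019704598], [0.0, 490.2559371420058, 185.2551030586871], [0.0, 0.0, 1.0]]
wrist [0.10234314 0.59422889 0.38302429] [2.87344489e+00 1.13098646e-03 1.27828343e+00] [[309.86441406934915, 0.0, 252.887634341922], [0.0, 309.86441406934915, 192.23964099996363], [0.0, 0.0, 1.0]]
{'t': 0.15, 'q': array([ 1.19259026e+00,  1.30971187e-01,  1.48902868e+00,  4.23484004e-05,
        1.52298644e+00, -8.53624938e-02]), 'dq': array([-0.0003877 , -0.00126188, -0.00114225, -0.00040698, -0.00056826,
        0.00013935]), 'joint_efforts': array([ 4.05345972e-04, -5.60477507e+01, -4.92332804e+01,  7.68673955e-02,
        3.06308165e-02, -5.57822204e-05]), 'position': array([0.17298766, 0.574072  , 0.21783852]), 'ee_rot': array([-3.14020768e+00, -1.60964332e-04,  2.84874691e+00]), 'ft_force': array([-0.36229573,  0.19257826, -0.77007824]), 'wrist_torque': array([-0.00021853, -0.04480313,  0.06180653]), 'grasp_force': 0.0, 'opening': 0.09318543176684643}
```

View pics/scene0.png

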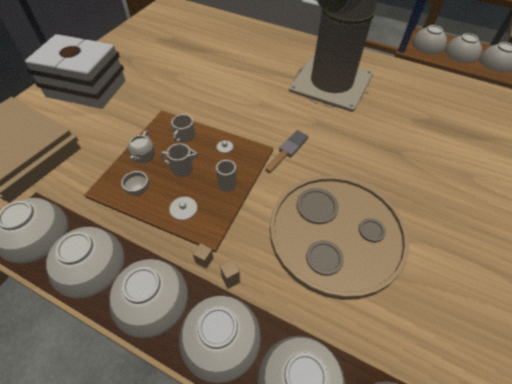

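View pics/side0.png

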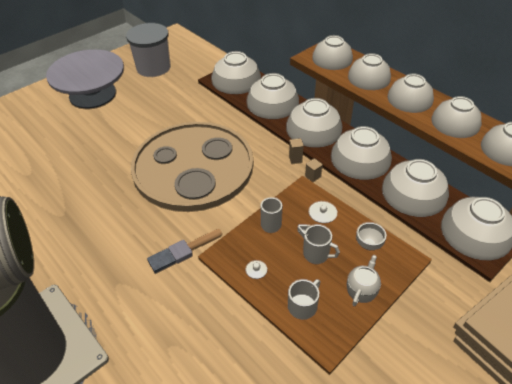

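View pics/wrist0.png

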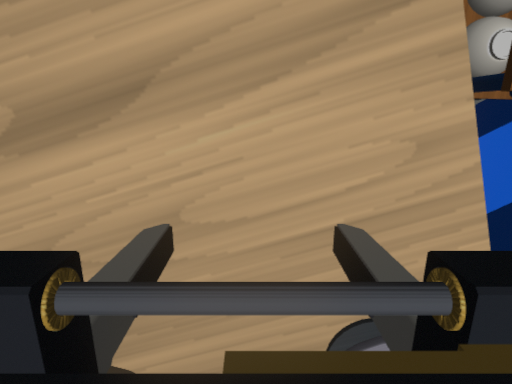

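Scene view: teapot about (141,148), jug (179,158), cup (135,183), small lid (224,147), mug (183,127), beaker (226,175), wide lid (183,208). Setters L/M/S are at (317,206), (324,258), (372,230). The side view shows the same items; the wrist view shows only bare table.

```bash
python3 - <<'E'
from h import *
S=grab('scene');D=grab('side')
cv2.imwrite('pics/sc1.png',cv2.resize(S['color'][105:230,90:290,::-1],None,fx=4,fy=4,interpolation=cv2.INTER_CUBIC))
cv2.imwrite('pics/sd1.png',cv2.resize(D['color'][185:325,220:420,::-1],None,fx=4,fy=4,interpolation=cv2.INTER_CUBIC))
for n,a,b,z in [('L',(317,206),(195,183),.022),('M',(324,258),(217,149),.022),('S',(372,230),(165,155),.022),('lid',(224,148),(256,270),.02),('cup',(135,182),(371,234),.05),('beaker',(226,168),(271,205),.085),('wide',(183,208),(322,212),.02),('jug',(179,150),(318,234),.087)]:
    print(n,ray(S,a,z)[:2].round(3),ray(D,b,z)[:2].round(3))
for F,c in((S,'scene'),(D,'side')):
    hsv=cv2.cvtColor(F['color'],cv2.COLOR_RGB2HSV)
    m=((hsv[...,1]<70)&(hsv[...,2]>60)).astype(np.uint8)*255
    m=cv2.morphologyEx(m,cv2.MORPH_OPEN,np.ones((2,2)))
    k,_,st,ce=cv2.connectedComponentsWithStats(m)
    roi=(90,100,420,300) if c=='scene' else (130,120,420,330)
    for s,p in zip(st[1:],ce[1:]):
        if s[4]>60 and roi[0]<p[0]<roi[2] and roi[1]<p[1]<roi[3]: print(c,s,p.round(1))
E
```

```text
L [0.497 0.136] [0.488 0.13 ]
M [0.616 0.198] [0.605 0.189]
S [0.501 0.27 ] [0.492 0.262]
lid [ 0.436 -0.153] [ 0.429 -0.155]
cup [ 0.653 -0.268] [ 0.654 -0.267]
beaker [ 0.54  -0.083] [ 0.535 -0.087]
wide [ 0.647 -0.141] [ 0.645 -0.14 ]
jug [ 0.545 -0.21 ] [ 0.549 -0.21 ]
scene [172 115  23  28 519] [183.6 128.4]
scene [129 132  26  31 587] [141.8 148.6]
scene [281 132  28  25 359] [294.6 143.5]
scene [217 142  17  12 163] [225.3 147.4]
scene [163 145  35  32 719] [180.7 159.3]
scene [217 161  20  31 510] [227.1 175.3]
scene [122 172  27  24 504] [135.6 183.3]
scene [ 298  189   41   35 1132] [318.2 206.2]
scene [    0   198   189   141 12853] [ 94.  267.4]
scene [170 198  28  23 510] [183.9 208.8]
scene [360 220  27  23 467] [372.9 230.6]
scene [308 242  37  34 987] [325.6 258.3]
side [203 139  30  21 504] [217.4 148.8]
side [155 148  22  16 292] [165.4 155.3]
side [176 169  40  31 966] [195.4 184. ]
side [261 198  22  35 647] [271.6 214.8]
side [310 202  28  22 487] [323.5 212.7]
side [358 223  29  28 649] [371.7 236.3]
side [ 299  225   42   40 1084] [317.8 243.4]
side [148 241  45  31 695] [170.7 255.9]
side [ 348  256   34   50 1048] [364.5 283.4]
side [247 262  21  18 308] [257.  270.3]
side [ 289  280   32   40 1052] [304.  298.9]
```

View pics/sc1.png

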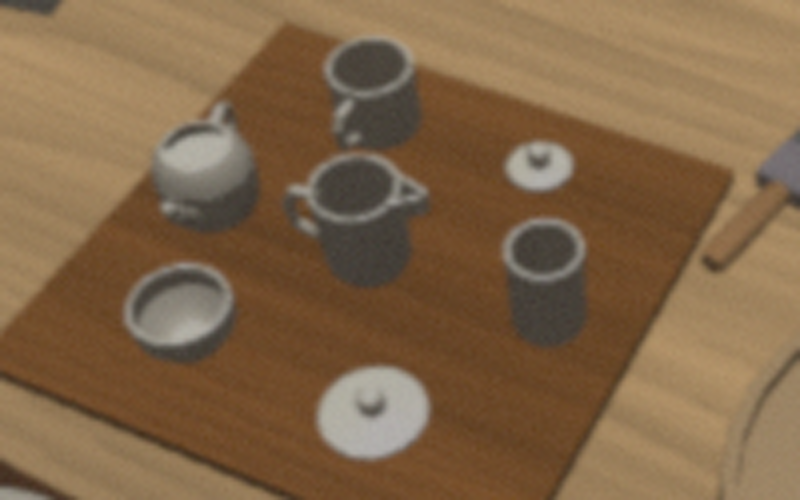

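View pics/sd1.png

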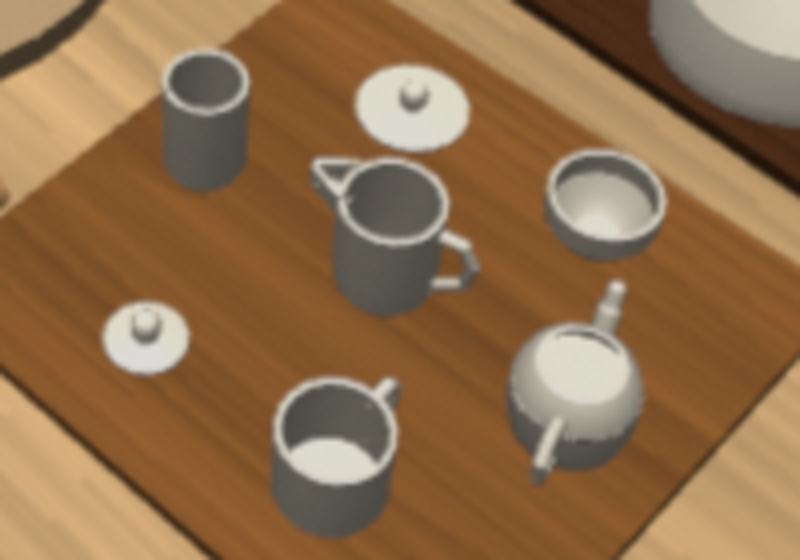

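Crops ×4: teapot mouth at scene (195,148) / side (582,365), with its handle toward the robot. Jug rim at (355,187) / (393,202), lip at (425,195) / (318,165), handle at (295,210) / (470,265). Cup rim at (180,300) / (605,200).

```bash
cat >> h.py <<'E'
def tri(fs,uvs):
    A=np.zeros((3,3));b=np.zeros(3)
    L=[]
    for f,uv in zip(fs,uvs):
        d=rot(f['orientation'])@np.linalg.inv(f['K'])@np.array([uv[0],uv[1],1.]);d/=np.linalg.norm(d)
        P=np.eye(3)-np.outer(d,d);A+=P;b+=P@f['xyz'];L.append(P)
    x=np.linalg.solve(A,b)
    return x,max(np.linalg.norm(P@(x-f['xyz'])) for P,f in zip(L,fs))
E
python3 - <<'E'
from h import *
S=grab('scene');D=grab('side')
s=lambda x,y:(90+x/4-.4,105+y/4-.4)
d=lambda x,y:(220+x/4-.4,185+y/4-.4)
P=dict(L=((318.2,206.2),(195.4,184)),M=((325.6,258.3),(217.4,148.8)),S=((372.9,230.6),(165.4,155.3)),
potmouth=(s(195,148),d(582,365)),handle=(s(222,112),d(552,430)),spout=(s(178,212),d(617,288)),
jug=(s(354,187),d(393,202)),lip=(s(425,195),d(316,162)),jhandle=(s(293,205),d(468,260)),
cup=(s(180,306),d(606,204)),lid=(s(539,160),d(146,318)),beaker=(s(544,249),d(206,82)),wide=(s(371,400),d(413,98)),mug=(s(370,66),d(336,432)),mugh=(s(345,115),d(388,392)))
for k,(a,b) in P.items():
    x,e=tri((S,D),(a,b)); print(k,x.round(4),round(e,4))
E
```

```text
L [0.4908 0.1366 0.0121] 0.0019
M [0.6112 0.1993 0.0127] 0.0019
S [0.4965 0.2716 0.0132] 0.0018
potmouth [ 0.5539 -0.3307  0.0663] 0.0008
handle [ 0.5172 -0.3414  0.0612] 0.0008
spout [ 0.6018 -0.3107  0.0633] 0.0022
jug [ 0.5481 -0.2106  0.0851] 0.0004
lip [ 0.5361 -0.1677  0.0883] 0.0002
jhandle [ 0.5627 -0.2505  0.0627] 0.0001
cup [ 0.6513 -0.2703  0.0502] 0.0004
lid [ 0.4337 -0.1513  0.0324] 0.001
beaker [ 0.5359 -0.0864  0.0831] 0.0002
wide [ 0.6455 -0.1419  0.0314] 0.0005
mug [ 0.4398 -0.2763  0.0666] 0.0002
mugh [ 0.4784 -0.273   0.0562] 0.001
```

```bash
python3 -m jog '[[0.5,-0.5,0.3,0,0,0,93],[0.8,-0.75,0.3,0,0,0,93],[0.8,-0.75,0.3,0,0,0,93],[0.8,-0.75,0.3,0,0,0,93],[0.8,-0.75,0.3,0,0,0,93]]' && python3 -m jog '[[0.8,-0.75,0.3,0,0,0,93],[0.8,-0.75,0.2,0,0,0,93],[0.8,-0.75,0,0,0,0,93],[0.8,-0.75,0,0,0,0,93],[0.8,-0.75,0,0,0,0,93]]' && python3 -m jog '[[0.8,-0.75,0,0,0,0,93],[0.8,-0.75,0,0,0,0,93],[0.5,-0.6,0,0,0,0,93],[0,0,0,0,0,0,93],[0,0,0,0,0,0,93]]'
python3 - <<'E'
from h import *
W=grab('wrist','w1.png');
hsv=cv2.cvtColor(W['color'],cv2.COLOR_RGB2HSV)
m=((hsv[...,1]<70)&(hsv[...,2]>60)).astype(np.uint8)*255
m=cv2.morphologyEx(m,cv2.MORPH_OPEN,np.ones((2,2)))
k,_,st,ce=cv2.connectedComponentsWithStats(m)
for s,p in zip(st[1:],ce[1:]):
    if s[4]>150: print(s,p.round(1),ray(W,p,.02).round(4))
E
```

```text
t: 0.98
position: [0.322, 0.4334, 0.2791]
ee_rot: [3.141, 0.0, 2.849]
ft_force: [0.4, -0.8, 0.3]
opening: 0.0932
grasp_force: 0.0
t: 1.6
position: [0.4821, 0.2834, 0.2988]
ee_rot: [3.141, 0.0, 2.849]
ft_force: [0.1, 0.2, -0.0]
opening: 0.0931
grasp_force: 0.0
t: 2.22
position: [0.5648, 0.2009, 0.2986]
ee_rot: [3.141, -0.001, 2.849]
ft_force: [-0.3, 0.3, 0.2]
opening: 0.0923
grasp_force: 0.0
[  33    0   46   66 2001] [55.9 32.1] [0.3302 0.003  0.02  ]
[ 266   77   44   46 1583] [287.7  99.1] [0.4978 0.27   0.02  ]
[ 159   87   71   74 4113] [193.9 123.5] [0.4915 0.1357 0.02  ]
[ 234  165   54   52 2225] [260.7 190.5] [0.6116 0.1979 0.02  ]
[  17  184   61   45 1373] [ 45.7 205.3] [ 0.5405 -0.1179  0.02  ]
[  90  225   80   58 1741] [131.3 257.2] [ 0.6572 -0.0281  0.02  ]
[ 339  225   90   58 2294] [386.1 259.1] [0.7765 0.3559 0.02  ]
[202 288 179   2 358] [291.  288.5] [0.784  0.1985 0.02  ]
[   55   291   399    84 16554] [263.  317.2] [0.823  0.1396 0.02  ]
[ 107  327   84   48 3113] [150.4 353.9] [ 0.8378 -0.0679  0.02  ]
```

View pics/w1.png

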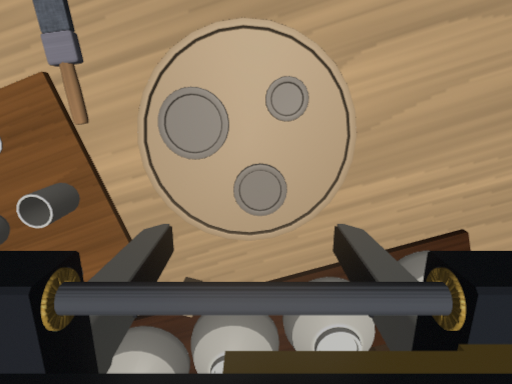

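The wrist view shows the sagger with L at (194,123), M at (261,190) and S at (288,99), giving L (.4915,.136), M (.6115,.1985), S (.4975,.2705).

```bash
python3 -m jog '[[0,-0.5,0,0,0,-0.7,93],[0,-0.9,0,0,0,-0.7,93],[0,-0.9,0,0,0,-0.7,93],[0,-0.9,0,0,0,-0.7,93],[0,-0.9,0,0,0,-0.7,93]]' >/dev/null && python3 -m jog '[[0,-0.9,0,0,0,-0.7,93],[0,-0.9,0,0,0,-0.7,93],[0,-0.9,0,0,0,-0.7,93],[-0.1,-0.9,0,0,0,-0.7,93],[-0.1,-0.9,0,0,0,-0.7,93]]' >/dev/null&& python3 -m jog '[[-0.1,-0.9,0,0,0,-0.2,93],[-0.1,-0.8,0,0,0,0,93],[0,0,0,0,0,0,93],[0,0,0,0,0,0,93]]'
cat >> h.py <<'E'
def comps(W,zs=.02,minA=150,sat=70):
    hsv=cv2.cvtColor(W['color'],cv2.COLOR_RGB2HSV)
    m=((hsv[...,1]<sat)&(hsv[...,2]>60)).astype(np.uint8)*255
    m=cv2.morphologyEx(m,cv2.MORPH_OPEN,np.ones((2,2)))
    k,_,st,ce=cv2.connectedComponentsWithStats(m)
    for s,p in zip(st[1:],ce[1:]):
        if s[4]>minA: print(s,p.round(1),ray(W,p,zs).round(4))
E
python3 - <<'E'
from h import *
W=grab('wrist','w2.png'); print(robot.observe()['position'])
comps(W,.05)
for n,p in dict(jug=(.548,-.2106,.087),pot=(.554,-.331,.069),cup=(.6513,-.2703,.057),lid=(.4337,-.1513,.039)).items(): print(n,proj(W,p).round(1))
cv2.imwrite('pics/w2b.png',cv2.resize(W['color'][:300,100:420,::-1],None,fx=2,fy=2,interpolation=cv2.INTER_CUBIC))
E
```

```text
t: 4.03
position: [0.5494, -0.2102, 0.2988]
ee_rot: [3.141, -0.0, 1.844]
ft_force: [-0.2, 0.4, 0.1]
opening: 0.0927
grasp_force: 0.0
[ 0.54948693 -0.21001186  0.29884163]
[ 484    0   28   67 1524] [499.2  28.9] [0.7923 0.0287 0.05  ]
[ 252   41   42   47 1512] [272.2  64. ] [ 0.5386 -0.084   0.05  ]
[ 432   75   80  110 7258] [476.5 131.9] [ 0.8217 -0.0909  0.05  ]
[166  82  32  34 873] [181.4  98.4] [ 0.4385 -0.1547  0.05  ]
[ 312  110   46   46 1680] [334.3 132.4] [ 0.6414 -0.1422  0.05  ]
[ 232  133   45   69 1868] [253.6 166.5] [ 0.5514 -0.2148  0.05  ]
[ 140  165   62   48 1940] [166.7 189.1] [ 0.4444 -0.2775  0.05  ]
[ 339  187  173   96 8907] [431.5 233.8] [ 0.8247 -0.2401  0.05  ]
[ 292  202   44   43 1510] [313.3 222.9] [ 0.6553 -0.2702  0.05  ]
[ 197  219   77   47 1902] [234.7 242.6] [ 0.5553 -0.3297  0.05  ]
[  90  225   80   58 1800] [131.7 257.4] [ 0.4158 -0.3933  0.05  ]
[   55   286   399    89 15965] [250.2 311.6] [ 0.6081 -0.4353  0.05  ]
jug [252.  168.1]
pot [232.8 248.9]
cup [311.5 224.1]
lid [180.2  95. ]
```

View pics/w2b.png

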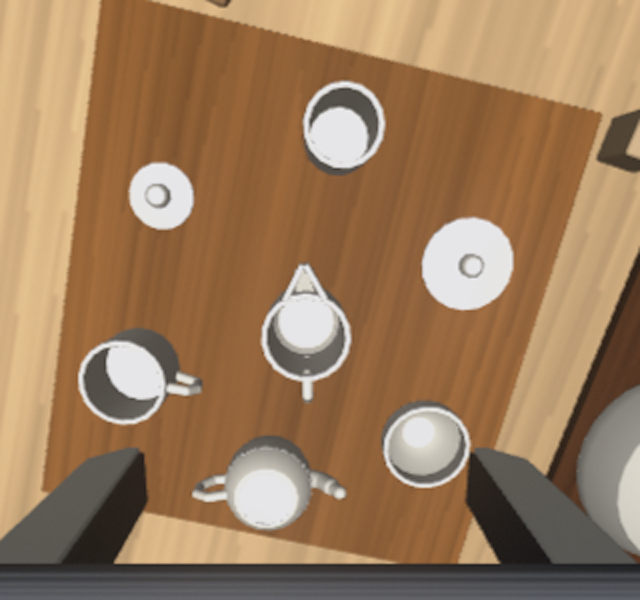

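The wrist view, with crop halved and offset by 100, shows the jug rim centre at (253,168), lip at (252.5,133), handle end at (253.5,198.5). Pot mouth is at (233.5,249), cup rim at (313.5,223), lid disc at (180.5,98).

```bash
python3 - <<'E'
from h import *
W=grab('wrist')
for n,u,z in [('jug',(253,168),.087),('lip',(252.5,133),.089),('jh',(253.5,198.5),.075),('pot',(233.5,249),.069),('spout',(270,246),.06),('ph',(198,247),.05),('cup',(313.3,223),.057),('lid',(180.5,98),.025),('knob',(178.5,97.5),.039)]:
    print(n,ray(W,u,z)[:2].round(4))
E
```

```text
jug [ 0.5492 -0.21  ]
lip [ 0.5371 -0.169 ]
jh [ 0.5615 -0.251 ]
pot [ 0.5551 -0.3307]
spout [ 0.6044 -0.3166]
ph [ 0.5058 -0.3507]
cup [ 0.6534 -0.2679]
lid [ 0.4319 -0.1552]
knob [ 0.4323 -0.1549]
```

```bash
python3 -m jog '[[0,0,-0.8,0,0,0.1,93],[0,0,-1,0,0,0,93],[0,0,-1,0,0,0,93],[0,0,-1,0,0,0,93],[0,0,-1,0,0,0,93]]' 20 >/dev/null && python3 -m jog '[[0,0,-0.8,0,0,0,93],[0,0,-0.5,0,0,0,93],[0,0,-0.2,0,0,0,93],[0,0,0,0,0,0,93],[0,0,0,0,0,0,50]]' && python3 -m jog '[[0,0,0,0,0,0,50],[0,0,0,0,0,0,50],[0,0,0,0,0,0,50],[0,0,0,0,0,0,50],[0,0,0,0,0,0,50]]' 20
```

```text
t: 5.38
position: [0.5502, -0.212, 0.0482]
ee_rot: [3.14, 0.002, 1.858]
ft_force: [0.9, -0.1, -0.1]
opening: 0.0868
grasp_force: 0.0
t: 6.0
position: [0.5494, -0.2116, 0.0469]
ee_rot: [3.141, 0.0, 1.857]
ft_force: [-0.2, -0.2, 1.4]
opening: 0.056
grasp_force: 20.0
```

```bash
python3 -m jog '[[0,0,0.3,0,0,0,50],[0,0,0.7,0,0,0,50],[0,0,0.9,0,0,0,50],[0,0,0.9,0,0,0,50],[0,0,0.6,0,0,0,50]]' && python3 -m jog '[[0.1,0.4,0.3,0,0,0,50],[0.15,0.8,0.1,0,0,0,50],[0.15,0.9,0,0,0,0,50],[0.15,0.9,0,0,0,0,50],[0.15,0.9,0,0,0,0,50]]' >/dev/null && python3 -m jog '[[0.15,0.9,0,0,0,0,50],[0.15,0.9,0,0,0,0,50],[0.15,0.9,0,0,0,0,50],[0.15,0.9,0,0,0,0,50],[0.1,0.9,0,0,0,0,50]]' >/dev/null&& python3 -m jog '[[0.1,0.9,0,0,0,0,50],[0.05,0.6,0,0,0,0,50],[0,0.33,0,0,0,0,50],[0,0,0,0,0,0,50],[0,0,0,0,0,0,50]]'
```

```text
t: 6.62
position: [0.5496, -0.2118, 0.1854]
ee_rot: [3.14, 0.002, 1.857]
ft_force: [0.6, 0.1, -2.0]
opening: 0.0565
grasp_force: 20.0
t: 8.5
position: [0.6112, 0.1967, 0.1986]
ee_rot: [-3.141, 0.0, 1.857]
ft_force: [0.1, 0.2, -2.4]
opening: 0.0562
grasp_force: 20.0
```

```bash
python3 -m jog '[[0,0.02,-0.5,0,0,0,50],[0,0,-0.9,0,0,0,50],[0,0,-0.9,0,0,0,50],[0,0,-0.7,0,0,0,50],[0,0,-0.4,0,0,0,50]]' >/dev/null && python3 -m jog '[[0,0,-0.2,0,0,0,50],[0,0,-0.05,0,0,0,50],[0,0,0,0,0,0,50],[0,0,0,0,0,0,50]]' && python3 -m jog '[[0,0,-0.03,0,0,0,50],[0,0,-0.03,0,0,0,50],[0,0,0,0,0,0,50],[0,0,0,0,0,0,50]]'
python3 - <<'E'
from h import *
grab('scene','s3.png');W=grab('wrist')
S=cv2.imread('pics/s3.png')[165:300,250:430]
cv2.imwrite('pics/s3b.png',cv2.resize(S,None,fx=4,fy=4,interpolation=cv2.INTER_CUBIC))
E
```

```text
t: 9.62
position: [0.612, 0.1987, 0.0539]
ee_rot: [3.14, 0.0, 1.857]
ft_force: [1.2, -0.2, -0.7]
opening: 0.0558
grasp_force: 20.0
t: 10.12
position: [0.6111, 0.1985, 0.0502]
ee_rot: [-3.141, -0.0, 1.857]
ft_force: [-0.6, -0.9, -1.9]
opening: 0.056
grasp_force: 20.0
```

View pics/s3b.png

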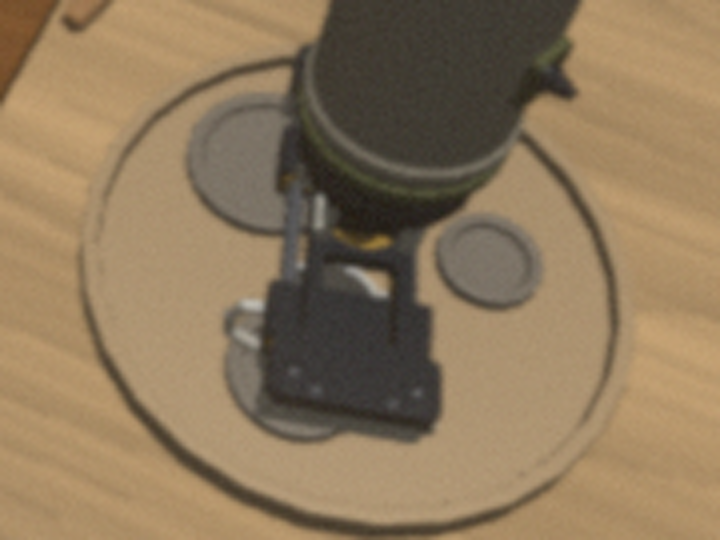

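The gripper hides the jug, with only its handle visible at crop (240,325). I'll lower by feel instead.

```bash
for i in 1 ; do python3 -m jog '[[0,0,-0.03,0,0,0,50],[0,0,0,0,0,0,50],[0,0,0,0,0,0,50]]'|egrep 'pos|ft'; python3 -m jog '[[0,0,-0.02,0,0,0,50],[0,0,0,0,0,0,50],[0,0,0,0,0,0,50]]'|egrep 'pos|ft';  done
```

```text
position: [0.6111, 0.1985, 0.049]
ft_force: [0.5, 0.4, -0.6]
position: [0.6113, 0.1985, 0.0488]
ft_force: [-3.3, -0.6, 5.8]
```

```bash
python3 -m jog '[[0,0,0,0,0,0,62],[0,0,0,0,0,0,93],[0,0,0,0,0,0,93],[0,0,0,0,0,0,93],[0,0,0.3,0,0,0,93]]' |egrep 'pos|ft|op' && python3 -m jog '[[0,0,0.7,0,0,0,93],[0,0,1,0,0,0,93],[0,0,1,0,0,0,93],[0,0,0.8,0,0,0,93],[-0.05,-0.5,0.6,0,0,-0.7,93]]' >/dev/null && python3 -m jog '[[-0.1,-0.9,0.6,0,0,-0.7,93],[-0.1,-0.9,0.6,0,0,-0.7,93],[-0.1,-0.9,0.5,0,0,-0.7,93],[-0.1,-0.9,0,0,0,-0.7,93],[-0.1,-0.9,0,0,0,-0.7,93]]' >/dev/null&& python3 -m jog '[[-0.1,-0.9,0,0,0,-0.7,93],[-0.1,-0.9,0,0,0,-0.7,93],[-0.1,-0.9,0,0,0,-0.7,93],[-0.1,-0.9,0,0,0,-0.7,93],[-0.1,-0.9,0,0,0,-0.7,93]]' >/dev/null && python3 -m jog '[[-0.1,-0.9,0,0,0,-0.7,93],[-0.1,-0.9,0,0,0,-0.7,93],[-0.1,-0.9,0,0,0,-0.7,93],[-0.1,-0.9,0,0,0,-0.7,93],[-0.07,-0.13,0,0,0,-0.4,93]]' >/dev/null && python3 -m jog '[[0,0,0,0,0,0,93],[0,0,0,0,0,0,93],[0,0,0,0,0,0,93]]'
python3 - <<'E'
from h import *
W=grab('wrist','w4.png');S=grab('scene','s4.png');D=grab('side')
print(robot.observe()['position'])
a=cv2.resize(W['color'][60:300,100:420,::-1],None,fx=1.6,fy=1.6)
b=cv2.resize(S['color'][160:300,250:430,::-1],None,fx=2.7,fy=2.7)[:384]
b=cv2.copyMakeBorder(b,0,384-b.shape[0],0,0,cv2.BORDER_CONSTANT)
c=np.hstack([a,b]);print(c.shape,a.shape); cv2.imwrite('pics/c4.png',cv2.resize(c,(c.shape[1]*800//c.shape[1],int(c.shape[0]*800/c.shape[1]))))
E
```

```text
position: [0.6101, 0.1982, 0.0594]
ft_force: [-0.0, -0.1, -0.5]
opening: 0.0922
t: 14.48
position: [0.5506, -0.3301, 0.2926]
ee_rot: [3.141, -0.0, 0.337]
ft_force: [-0.3, 0.2, -0.1]
opening: 0.0928
grasp_force: 0.0
[ 0.55055075 -0.33025059  0.29234944]
(384, 998, 3) (384, 512, 3)
```

View pics/c4.png

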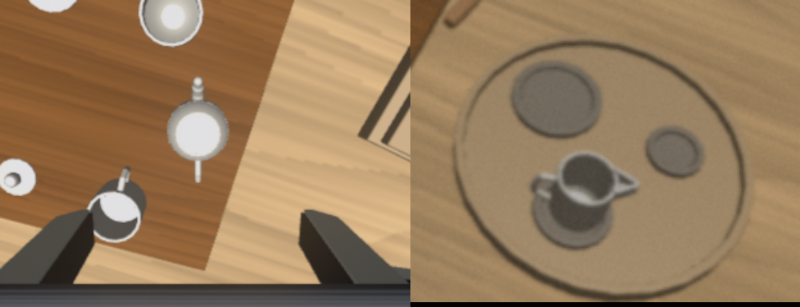

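Jug stands upright in the middle setter. Wrist: teapot mouth (253.6,163.7), spout (254,124), handle (254.4,200).

```bash
python3 - <<'E'
from h import *
W=grab('wrist')
for n,u,z in [('pot',(253.6,163.7),.069),('sp',(254,124),.06),('h',(254.4,200.3),.05)]: print(n,ray(W,u,z)[:2].round(4))
S=grab('scene')
k=800/998*2.7
u=lambda x,y:(250+(x-410)/k,160+y/k)
print('jug',ray(S,u(586,179),.089)[:2].round(4))
print(robot.observe()['position'])
E
```

```text
pot [ 0.5549 -0.3308]
sp [ 0.6011 -0.3151]
h [ 0.5042 -0.3498]
jug [0.6134 0.1996]
[ 0.55046844 -0.33043414  0.29226059]
```

```bash
python3 -m jog '[[0.11,0,-0.8,0,0,0,93],[0,0,-1,0,0,0,93],[0,0,-1,0,0,0,93],[0,0,-1,0,0,0,93],[0,0,-1,0,0,0,93]]' 25 >/dev/null && python3 -m jog '[[0,0,-0.9,0,0,0,93],[0,0,-0.6,0,0,0,93],[0,0,-0.3,0,0,0,93],[0,0,0,0,0,0,93],[0,0,-0.04,0,0,0,75]]' && python3 -m jog '[[0,0,0,0,0,0,55],[0,0,0,0,0,0,55],[0,0,0,0,0,0,55],[0,0,0,0,0,0,55],[0,0,0,0,0,0,55]]' 25
```

```text
t: 15.98
position: [0.5558, -0.3314, 0.0283]
ee_rot: [3.14, -0.002, 0.336]
ft_force: [0.5, 0.2, 0.2]
opening: 0.0871
grasp_force: 0.0
t: 16.6
position: [0.5552, -0.331, 0.0273]
ee_rot: [3.141, -0.001, 0.335]
ft_force: [0.2, 1.2, 5.5]
opening: 0.0634
grasp_force: 25.0
```

```bash
python3 -m jog '[[0,0,0.3,0,0,0,55],[0,0,0.7,0,0,0,55],[0,0,0.9,0,0,0,55],[0,0,0.9,0,0,0,55],[0,0,0.8,0,0,0,55]]' |egrep 'pos|ft|op' && python3 -m jog '[[0,0.4,0.5,0,0,0,55],[-0.1,0.8,0.1,0,0,0,55],[-0.13,0.9,0,0,0,0,55],[-0.13,0.9,0,0,0,0,55],[-0.13,0.9,0,0,0,0,55]]' >/dev/null && python3 -m jog '[[-0.13,0.9,0,0,0,0,55],[-0.13,0.9,0,0,0,0,55],[-0.13,0.9,0,0,0,0,55],[-0.13,0.9,0,0,0,0,55],[-0.13,0.9,0,0,0,0,55]]' >/dev/null&& python3 -m jog '[[-0.13,0.9,0,0,0,0,55],[-0.13,0.9,0,0,0,0,55],[-0.13,0.9,0,0,0,0,55],[-0.06,0.48,0,0,0,0,55],[0,0,0,0,0,0,55]]'>/dev/null&& python3 -m jog '[[0,0,0,0,0,0,55],[0,0,0,0,0,0,55]]'
```

```text
position: [0.5546, -0.3307, 0.1723]
ft_force: [-0.1, -0.8, -2.2]
opening: 0.0638
t: 19.35
position: [0.491, 0.1318, 0.1945]
ee_rot: [3.141, 0.0, 0.335]
ft_force: [-0.1, 0.8, -2.1]
opening: 0.0638
grasp_force: 25.0
```

```bash
python3 -m jog '[[0.01,0.1,-0.5,0,0,0,55],[0,0,-0.9,0,0,0,55],[0,0,-0.9,0,0,0,55],[0,0,-0.8,0,0,0,55],[0,0,-0.5,0,0,0,55]]' >/dev/null && python3 -m jog '[[0,0,-0.3,0,0,0,55],[0,0,-0.1,0,0,0,55],[0,0,-0.07,0,0,0,55],[0,0,0,0,0,0,55],[0,0,0,0,0,0,55]]'|egrep 'pos|ft' && python3 -m jog '[[0,0,-0.02,0,0,0,55],[0,0,0,0,0,0,55],[0,0,0,0,0,0,55]]'|egrep 'pos|ft'
```

```text
position: [0.4921, 0.1366, 0.0325]
ft_force: [0.3, -0.1, -1.5]
position: [0.4916, 0.1365, 0.0311]
ft_force: [-0.7, 0.7, -1.6]
```

```bash
python3 -m jog '[[0,0,-0.03,0,0,0,55],[0,0,0,0,0,0,55],[0,0,0,0,0,0,55]]'|egrep 'pos|ft' ;python3 -m jog '[[0,0,-0.02,0,0,0,55],[0,0,0,0,0,0,55],[0,0,0,0,0,0,55]]'|egrep 'pos|ft'
```

```text
position: [0.4915, 0.1365, 0.0298]
ft_force: [0.4, -0.0, -2.6]
position: [0.4917, 0.1365, 0.0293]
ft_force: [-2.1, -0.6, 2.8]
```

```bash
python3 -m jog '[[0,0,0,0,0,0,70],[0,0,0,0,0,0,93],[0,0,0,0,0,0,93],[0,0,0,0,0,0,93],[0,0,0.3,0,0,0,93]]' |egrep 'pos|ft|op' && python3 -m jog '[[0,0,0.7,0,0,0,93],[0,0,1,0,0,0,93],[0,0,1,0,0,0,93],[0,0,0.9,0,0,0,93],[0.2,-0.5,0.9,0,0,0,93]]' >/dev/null && python3 -m jog '[[0.35,-0.9,0.9,0,0,0,93],[0.35,-0.9,0.6,0,0,0,93],[0.35,-0.9,0.2,0,0,0,93],[0.35,-0.9,0,0,0,0,93],[0.35,-0.9,0,0,0,0,93]]' >/dev/null&& python3 -m jog '[[0.35,-0.9,0,0,0,0,93],[0.35,-0.9,0,0,0,0,93],[0.35,-0.9,0,0,0,0,93],[0.35,-0.9,0,0,0,0,93],[0.35,-0.9,0,0,0,0,93]]' >/dev/null && python3 -m jog '[[0.3,-0.64,0,0,0,0,93],[0,0,0,0,0,0,93],[0,0,0,0,0,0,93]]'
python3 - <<'E'
from h import *
W=grab('wrist');S=grab('scene')
print(robot.observe()['position'], proj(W,(.652,-.269,.057)))
a=cv2.resize(W['color'][60:300,100:420,::-1],None,fx=1.25,fy=1.25)
b=cv2.resize(S['color'][160:300,250:430,::-1],(386,300))
c=np.hstack([a,b]); cv2.imwrite('pics/c5.png',c)
E
```

```text
position: [0.4905, 0.1363, 0.0404]
ft_force: [0.2, 0.4, -0.1]
opening: 0.0928
t: 24.6
position: [0.6514, -0.2685, 0.2895]
ee_rot: [-3.141, -0.0, 0.336]
ft_force: [-0.0, 0.1, -0.3]
opening: 0.0928
grasp_force: 0.0
[ 0.65150891 -0.26802931  0.28972938] [252.66942278 165.20339625]
```

View pics/c5.png

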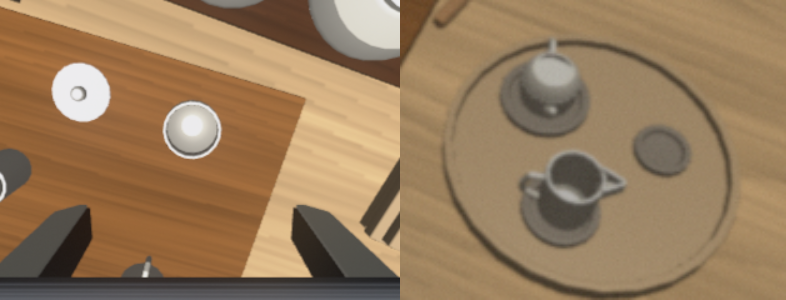

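Teapot stands in the large setter at crop (553,85). The cup rim is at wrist (253.6,164), almost under the tool.

```bash
python3 -m jog '[[0.03,-0.03,-0.8,0,0,0,93],[0,0,-1,0,0,0,93],[0,0,-1,0,0,0,93],[0,0,-1,0,0,0,93],[0,0,-1,0,0,0,93]]' 12 >/dev/null && python3 -m jog '[[0,0,-0.9,0,0,0,93],[0,0,-0.5,0,0,0,93],[0,0,-0.25,0,0,0,93],[0,0,0,0,0,0,93],[0,0,0,0,0,0,75]]' && python3 -m jog '[[0,0,0,0,0,0,52],[0,0,0,0,0,0,52],[0,0,0,0,0,0,52],[0,0,0,0,0,0,52],[0,0,0,0,0,0,52]]' 12
```

```text
t: 25.95
position: [0.6539, -0.2709, 0.033]
ee_rot: [3.14, -0.002, 0.336]
ft_force: [0.2, -0.5, -0.1]
opening: 0.0872
grasp_force: 0.0
t: 26.58
position: [0.653, -0.2704, 0.0314]
ee_rot: [3.141, -0.0, 0.336]
ft_force: [-0.1, 0.4, 3.5]
opening: 0.0599
grasp_force: 11.9
```

```bash
python3 -m jog '[[0,0,0.3,0,0,0,52],[0,0,0.7,0,0,0,52],[0,0,0.9,0,0,0,52],[0,0,0.9,0,0,0,52],[0,0,0.8,0,0,0,52]]' |egrep 'pos|ft|op' && python3 -m jog '[[-0.1,0.4,0.5,0,0,0,52],[-0.25,0.8,0.1,0,0,0,52],[-0.25,0.9,0,0,0,0,52],[-0.25,0.9,0,0,0,0,52],[-0.25,0.9,0,0,0,0,52]]' >/dev/null && python3 -m jog '[[-0.25,0.9,0,0,0,0,52],[-0.25,0.9,0,0,0,0,52],[-0.25,0.9,0,0,0,0,52],[-0.25,0.9,0,0,0,0,52],[-0.25,0.9,0,0,0,0,52]]' >/dev/null&& python3 -m jog '[[-0.25,0.9,0,0,0,0,52],[-0.25,0.9,0,0,0,0,52],[-0.25,0.9,0,0,0,0,52],[-0.25,0.9,0,0,0,0,52],[-0.25,0.9,0,0,0,0,52]]'>/dev/null&& python3 -m jog '[[-0.2,0.62,0,0,0,0,52],[-0.09,0.1,0,0,0,0,52],[0,0,0,0,0,0,52],[0,0,0,0,0,0,52]]'
```

```text
position: [0.6529, -0.2704, 0.1772]
ft_force: [-0.5, -0.4, -0.6]
opening: 0.0595
t: 29.58
position: [0.4972, 0.2737, 0.199]
ee_rot: [3.141, 0.0, 0.335]
ft_force: [-0.1, 0.7, -1.2]
opening: 0.0595
grasp_force: 11.9
```

```bash
python3 -m jog '[[0.01,-0.08,-0.5,0,0,0,52],[0,0,-0.9,0,0,0,52],[0,0,-0.9,0,0,0,52],[0,0,-0.8,0,0,0,52],[0,0,-0.5,0,0,0,52]]' >/dev/null && python3 -m jog '[[0,0,-0.3,0,0,0,52],[0,0,-0.1,0,0,0,52],[0,0,-0.1,0,0,0,52],[0,0,0,0,0,0,52],[0,0,0,0,0,0,52]]'|egrep 'pos|ft' && python3 -m jog '[[0,0,-0.02,0,0,0,52],[0,0,0,0,0,0,52],[0,0,0,0,0,0,52]]'|egrep 'pos|ft'
```

```text
position: [0.4981, 0.2716, 0.0358]
ft_force: [-0.7, 0.0, -0.0]
position: [0.4976, 0.2713, 0.0343]
ft_force: [0.8, 0.1, -1.0]
```

```bash
python3 -m jog '[[0,0,-0.02,0,0,0,52],[0,0,0,0,0,0,52],[0,0,0,0,0,0,52]]'|egrep 'pos|ft' ;python3 -m jog '[[0,0,-0.02,0,0,0,52],[0,0,0,0,0,0,52],[0,0,0,0,0,0,52]]'|egrep 'pos|ft'
```

```text
position: [0.4976, 0.2713, 0.0334]
ft_force: [-0.9, 1.3, -0.9]
position: [0.4978, 0.2713, 0.0334]
ft_force: [-3.0, -1.4, 6.5]
```

```bash
python3 -m jog '[[0,0,0,0,0,0,70],[0,0,0,0,0,0,93],[0,0,0,0,0,0,93],[0,0,0,0,0,0,93],[0,0,0.3,0,0,0,93]]' |egrep 'pos|ft|op' && python3 -m jog '[[0,0,0.7,0,0,0,93],[0,0,1,0,0,0,93],[0,0,1,0,0,0,93],[0,0,0.9,0,0,0,93],[-0.1,-0.5,0.8,0,0,0,93]]' >/dev/null && python3 -m jog '[[-0.14,-0.9,0.4,0,0,0,93],[-0.14,-0.9,0.1,0,0,0,93],[-0.14,-0.9,0,0,0,0,93],[-0.14,-0.9,0,0,0,0,93],[-0.14,-0.9,0,0,0,0,93]]' >/dev/null&& python3 -m jog '[[-0.14,-0.9,0,0,0,0,70],[-0.14,-0.9,0,0,0,0,60],[-0.14,-0.9,0,0,0,0,50],[-0.14,-0.9,0,0,0,0,50],[-0.14,-0.9,0,0,0,0,50]]' >/dev/null && python3 -m jog '[[-0.14,-0.9,0,0,0,0,50],[0,-0.23,0,0,0,0,50],[0,0,0,0,0,0,50],[0,0,0,0,0,0,50]]'
python3 - <<'E'
from h import *
W=grab('wrist');S=grab('scene')
print(robot.observe()['position'], proj(W,(.432,-.154,.025)),proj(W,(.432,-.154,.037)))
comps(W,.025)
a=cv2.resize(W['color'][60:300,100:420,::-1],None,fx=1.25,fy=1.25)
b=cv2.resize(S['color'][160:300,250:430,::-1],(386,300))
c=np.hstack([a,b]); cv2.imwrite('pics/c6.png',c)
E
```

```text
position: [0.4965, 0.2708, 0.0439]
ft_force: [0.4, -0.4, -0.1]
opening: 0.0928
t: 34.95
position: [0.4322, -0.153, 0.2409]
ee_rot: [-3.141, -0.0, 0.336]
ft_force: [-0.1, 0.7, -0.2]
opening: 0.0501
grasp_force: 0.0
[ 0.43217494 -0.15294626  0.24072567] [252.84264175 168.28457553] [252.84502954 170.13547507]
[   0    0   77   88 5791] [35.5 41.1] [0.4883 0.1249 0.025 ]
[286   0  45  14 468] [307.9   5.3] [ 0.623  -0.1511  0.025 ]
[ 200   31   49   56 2153] [225.   58.4] [ 0.5416 -0.082   0.025 ]
[237 153  36  35 966] [254.2 169.7] [ 0.4308 -0.1563  0.025 ]
[ 324  160   60   68 2680] [354.2 197.2] [ 0.4393 -0.2889  0.025 ]
[  91  171   55   70 2087] [117.2 205.3] [ 0.3285 -0.0049  0.025 ]
[ 159  225   49   58 1642] [182.  255.7] [ 0.2874 -0.1033  0.025 ]
[ 301  225   49   58 1650] [325.8 255.6] [ 0.3516 -0.2864  0.025 ]
[ 145  283  218   69 7875] [253.6 305.8] [ 0.246  -0.2203  0.025 ]
[   0  291  136   84 9624] [ 65.9 333.7] [0.1119 0.0219 0.025 ]
[ 374  291  138   71 6352] [443.9 320.3] [ 0.3136 -0.486   0.025 ]
```

View pics/c6.png

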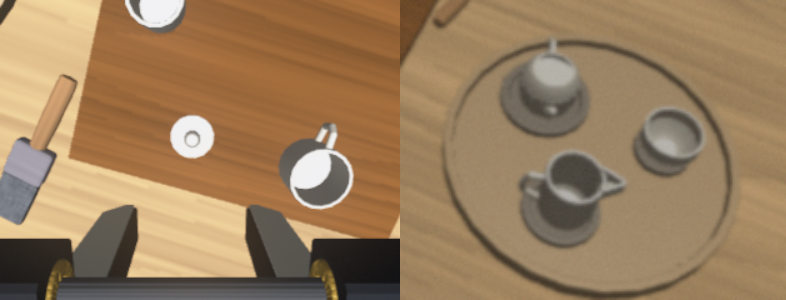

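All three pieces stand in their setters. The lid is at wrist (254,170), which puts it at (.431,-.1555).

```bash
python3 -m jog '[[-0.02,-0.06,-0.6,0,0,0,50],[0,0,-1,0,0,0,50],[0,0,-1,0,0,0,50],[0,0,-1,0,0,0,50],[0,0,-0.8,0,0,0,50]]' 6 >/dev/null && python3 -m jog '[[0,0,-0.5,0,0,0,50],[0,0,-0.2,0,0,0,50],[0,0,-0.1,0,0,0,50],[0,0,0,0,0,0,50],[0,0,0,0,0,0,50]]'|egrep 'pos|ft'
python3 -m jog '[[0,0,0,0,0,0,50],[0,0,0,0,0,0,50]]' |egrep 'pos|ft'
```

```text
position: [0.4319, -0.1566, 0.0335]
ft_force: [-0.2, -0.8, -0.5]
position: [0.4314, -0.1565, 0.033]
ft_force: [-0.2, -0.1, 0.6]
```

```bash
python3 -m jog '[[0,0.025,-0.07,0,0,0,50],[0,0,-0.05,0,0,0,50],[0,0,0,0,0,0,50],[0,0,0,0,0,0,30]]' 6|egrep 'pos|ft' && python3 -m jog '[[0,0,0,0,0,0,20],[0,0,0,0,0,0,10],[0,0,0,0,0,0,10],[0,0,0,0,0,0,10],[0,0,0,0,0,0,10]]' 6
```

```text
position: [0.4311, -0.1553, 0.0278]
ft_force: [-0.2, -0.2, -0.9]
t: 37.67
position: [0.4312, -0.1553, 0.0279]
ee_rot: [3.142, -0.0, 0.335]
ft_force: [-0.3, 1.1, 0.2]
opening: 0.0155
grasp_force: 6.0
```

```bash
python3 -m jog '[[0,0,0.2,0,0,0,10],[0,0,0.6,0,0,0,10],[0,0,0.9,0,0,0,10],[0,0,0.9,0,0,0,10],[0,0,0.8,0,0,0,10]]' 8|egrep 'pos|ft|op|gr' && python3 -m jog '[[0.1,0.4,0.3,0,0,0,10],[0.15,0.7,0,0,0,0,10],[0.17,0.8,0,0,0,0,10],[0.17,0.8,0,0,0,0,10],[0.17,0.8,0,0,0,0,10]]' >/dev/null && python3 -m jog '[[0.17,0.8,0,0,0,0,10],[0.17,0.8,0,0,0,0,10],[0.17,0.8,0,0,0,0,10],[0.14,0.8,0,0,0,0,10],[0.1,0.6,0,0,0,0,10]]' >/dev/null&& python3 -m jog '[[0,0,-0.5,0,0,0,10],[0,0,-0.5,0,0,0,10],[0,0,-0.2,0,0,0,10],[0,0,0,0,0,0,10],[0,0,0,0,0,0,10]]'
python3 - <<'E'
from h import *
p=robot.observe()['position'];print(p)
W=grab('wrist');S=grab('scene');D=grab('side')
print(proj(W,(.4915,.1365,.071)))
a=cv2.resize(W['color'][140:340,150:350,::-1],(266,266))
S_=proj(S,(.4915,.1365,.09)).astype(int);D_=proj(D,(.4915,.1365,.09)).astype(int)
print(S_,D_)
cr=lambda F,c:cv2.resize(F['color'][c[1]-40:c[1]+40,c[0]-40:c[0]+40,::-1],(266,266),interpolation=cv2.INTER_CUBIC)
cv2.imwrite('pics/c7.png',cv2.resize(np.hstack([a,cr(S,S_),cr(D,D_)]),(798,266)))
E
```

```text
position: [0.4313, -0.1554, 0.1659]
ft_force: [0.3, -0.7, -0.7]
opening: 0.0158
grasp_force: 8.0
t: 40.17
position: [0.492, 0.1369, 0.1286]
ee_rot: [3.141, -0.001, 0.335]
ft_force: [0.1, 0.3, 0.4]
opening: 0.0152
grasp_force: 8.0
[0.49196141 0.13687809 0.12858639]
[251.97983896 207.52561862]
[322 187] [191 160]
```

View pics/c7.png

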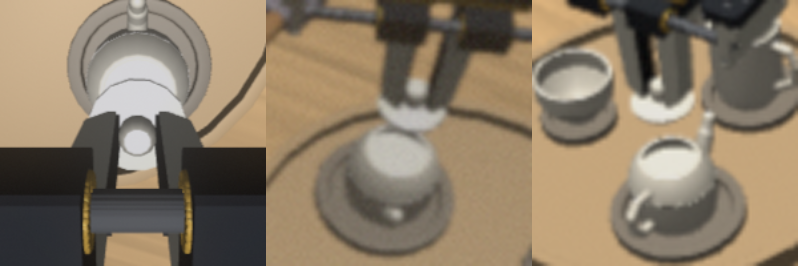

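Wrist crop: lid over the pot. Scene: mouth crop (136,155), lid (147,113). Side: mouth (140,158), lid (131,105). I'll compare the two triangulated points.

```bash
python3 - <<'E'
from h import *
S=grab('scene');D=grab('side')
for n,a,b,z in [('mouth',(322.9,193.6),(193.1,167.5),.071),('lid',(326.2,181),(190.4,151.6),.125)]:
    print(n,tri((S,D),(a,b))[0].round(4),ray(S,a,z)[:2].round(4),ray(D,b,z)[:2].round(4))
E
```

```text
mouth [0.492  0.1387 0.0661] [0.4938 0.1409] [0.4902 0.1319]
lid [0.493  0.1394 0.1149] [0.5007 0.141 ] [0.4873 0.1289]
```

```bash
python3 -m jog '[[-0.01,-0.01,-0.4,0,0,0,10],[0,0,-0.4,0,0,0,10],[0,0,-0.25,0,0,0,10],[0,0,-0.1,0,0,0,10],[0,0,0,0,0,0,10]]' |egrep 'pos|ft' && python3 -m jog '[[0,0,-0.03,0,0,0,10],[0,0,0,0,0,0,10],[0,0,0,0,0,0,10]]' |egrep 'pos|ft' && python3 -m jog '[[0,0,-0.03,0,0,0,10],[0,0,0,0,0,0,10],[0,0,0,0,0,0,10]]'|egrep 'pos|ft'
```

```text
position: [0.4909, 0.1362, 0.0814]
ft_force: [-0.2, 0.3, 0.8]
position: [0.4914, 0.1363, 0.0809]
ft_force: [-0.4, 0.7, -0.4]
position: [0.4911, 0.1363, 0.0794]
ft_force: [-0.6, 0.6, -0.7]
```

```bash
python3 -m jog '[[0,0,-0.02,0,0,0,10],[0,0,0,0,0,0,10],[0,0,0,0,0,0,10]]' |egrep 'pos|ft' && python3 -m jog '[[0,0,-0.015,0,0,0,10],[0,0,0,0,0,0,10],[0,0,0,0,0,0,10]]' |egrep 'pos|ft'
```

```text
position: [0.4911, 0.1363, 0.0786]
ft_force: [-0.3, 0.3, -0.7]
position: [0.4913, 0.1363, 0.0783]
ft_force: [-0.9, -1.0, 3.7]
```

```bash
python3 -m jog '[[0,0,0,0,0,0,20],[0,0,0,0,0,0,30],[0,0,0,0,0,0,40],[0,0,0.1,0,0,0,40],[0,0,0.4,0,0,0,40]]' |egrep 'pos|ft|op' && python3 -m jog '[[0,0,1,0,0,0,40],[0,0,1,0,0,0,40],[-0.5,-0.8,1,0,0,0,40],[-0.5,-1,0.6,0,0,0,40],[-0.5,-1,0,0,0,0,40]]' >/dev/null&& python3 -m jog '[[0,-1,0,0,0,0,40],[0,0,0,0,0,0,40],[0,0,0,0,0,0,40],[0,0,0,0,0,0,40]]'
python3 - <<'E'
from h import *
S=grab('scene');D=grab('side')
a=cv2.resize(S['color'][100:300,80:420,::-1],None,fx=1.2,fy=1.2)
b=cv2.resize(D['color'][120:240,130:260,::-1],(260,240))
c=cv2.resize(np.hstack([a,b]),(796,286)) if 0 else np.hstack([a,b]); cv2.imwrite('pics/c8.png',c);print(c.shape)
a=cv2.resize(S['color'][165:285,270:410,::-1],(420,360),interpolation=cv2.INTER_CUBIC)
b=cv2.resize(D['color'][120:240,130:256,::-1],(378,360),interpolation=cv2.INTER_CUBIC)
cv2.imwrite('pics/c9.png',np.hstack([a,b]))
E
```

```text
position: [0.4903, 0.1361, 0.0978]
ft_force: [-0.0, 0.5, 0.5]
opening: 0.0403
t: 44.3
position: [0.4313, -0.0148, 0.2423]
ee_rot: [-3.141, -0.0, 0.337]
ft_force: [-0.1, 0.1, -0.5]
opening: 0.0399
grasp_force: 0.0
(240, 668, 3)
```

View pics/c9.png

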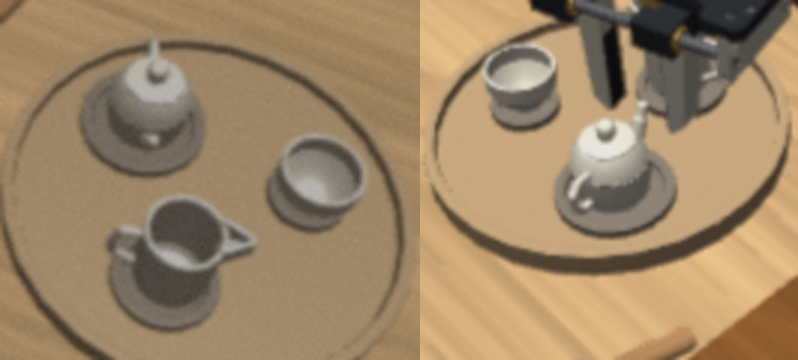

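The lid sits flat and centred on the teapot (scene crop (158,70), side crop (605,130)), and the jug and cup are upright in their setters. Nothing brushed the other order. Handing in.

```bash
python3 -c "
from workcell import robot
print(robot.sign_off())"
```

```text
the job is handed in; nothing more can be done
None
```

The teapot with its small lid, the jug and the tea cup stand in the large, middle and small setters, upright in the last pictures, and I handed the job in at about 44 s; sign-off returned no verdict, and I did not re-check the mug, beaker and wide lid after the last move, though no move was made on them.

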